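Press the three desk keys before a call

TASK

Get the desk ready for a video call by tapping three keys down with the fingertips, lightly and in this order: first the long bar key on the hub (connects the laptop), then the round key on the speakerphone, then the square key on the lamp switch. Press each fully down, so that it stays down. Do not pick up, tip or shove the three devices, and leave the other things on the desk where they are.

Things in the scene. Friction and masses are not known exactly. Their poses are not given: they have to be found in the camera images.
- hub: The hub: grey plastic, a long low box, 46 mm (its x) by 88 mm (its y), 26 mm high to the housing's top, with a row of small dark sockets along one long side; key top 42 mm above the desk when up; its white key is in the middle of its top. It stands loose on the desk, 0.5 kg. Origin: centre of its underside; z up.
- hub_key (a joint): The white key of the hub: a bar, 16 mm (x) by 50 mm (y), in a thin black surround. The key moves straight down 6 mm at most, needs about 2.5 N and stays where it is left: fully up its top stands 16 mm above the housing, fully down 10 mm. The joint value is how far the key has been pressed (without its cap's give), m: 0 up (the start), 0.006 fully down; past 0.0045 it counts as down.
- hub_key_top (a point): Centre of the top face of the hub's key (bar, 16 mm (x) by 50 mm (y)); it sinks with the key. The cap is soft: it gives under the finger by 1 mm per 1.5 N, 8 mm at most (so about 1.7 mm before the key begins to move), and springs back. Axes as the hub's.
- speaker: The speakerphone: grey plastic, a round puck, 92 mm across, 30 mm high to the housing's top, with two rings of small dark sound holes; key top 46 mm above the desk when up; its white key is in the middle of its top. It stands loose on the desk, 0.5 kg. Origin: centre of its underside; z up.
- speaker_key (a joint): The white key of the speakerphone: a disc, 30 mm across, in a thin black surround. The key moves straight down 6 mm at most, needs about 2.5 N and stays where it is left: fully up its top stands 16 mm above the housing, fully down 10 mm. The joint value is how far the key has been pressed (without its cap's give), m: 0 up (the start), 0.006 fully down; past 0.0045 it counts as down.
- speaker_key_top (a point): Centre of the top face of the speakerphone's key (disc, 30 mm across); it sinks with the key. The cap is soft: it gives under the finger by 1 mm per 1.5 N, 8 mm at most (so about 1.7 mm before the key begins to move), and springs back. Axes as the speakerphone's.
- lamp: The lamp switch: grey plastic, a square box, 66 mm by 66 mm, 24 mm high to the housing's top, with a screw at each corner; key top 40 mm above the desk when up; its white key is in the middle of its top. It stands loose on the desk, 0.5 kg. Origin: centre of its underside; z up.
- lamp_key (a joint): The white key of the lamp switch: a square, 28 mm by 28 mm, in a thin black surround. The key moves straight down 6 mm at most, needs about 2.5 N and stays where it is left: fully up its top stands 16 mm above the housing, fully down 10 mm. The joint value is how far the key has been pressed (without its cap's give), m: 0 up (the start), 0.006 fully down; past 0.0045 it counts as down.
- lamp_key_top (a point): Centre of the top face of the lamp switch's key (square, 28 mm by 28 mm); it sinks with the key. The cap is soft: it gives under the finger by 1 mm per 1.5 N, 8 mm at most (so about 1.7 mm before the key begins to move), and springs back. Axes as the lamp switch's.
- phone: Bystander: black phone lying face up, 150 (x) by 74 (y) by 10 mm high, loose. Origin: centre of its underside.
- eraser: Bystander: eraser in a blue sleeve, 22 (x) by 42 (y) by 13 mm high, loose. Origin: centre of its underside.
- earbud_case: Bystander: white rounded earbud case, 46 (x) by 60 (y) by 22 mm high, loose. Origin: centre of its underside.
- power_bank: Bystander: pale flat power bank, 128 (x) by 66 (y) by 15 mm high, loose. Origin: centre of its underside.
- usb_stick: Bystander: small dark USB stick, 53 (x) by 17 (y) by 8 mm high, loose. Origin: centre of its underside.

How it is judged (in metres and radians):
On the way, in this order (a step that is already met when the one before it is completed fails the run):
1. the fingers press the long bar key of the hub down (value of joint hub_key above 0.0045 m and contact force between the fingers and hub above 0.3 N), for 0.02 s.
2. the fingers press the round key of the speakerphone down (value of joint speaker_key above 0.0045 m and contact force between the fingers and speaker above 0.3 N), for 0.02 s.
3. the fingers press the square key of the lamp switch down (value of joint lamp_key above 0.0045 m and contact force between the fingers and lamp above 0.3 N), for 0.02 s.
At the end, for the whole second after the job is handed in: All three keys stay pressed by more than 4.5 mm of their 6 mm; the three devices stand flat on the desk, at rest, within 25 mm of where they began (value of joint each of hub_key, speaker_key, lamp_key above 0.0045 m and angle between each of hub, speaker, lamp's own z axis and vertical below 0.05 rad and height (world z) of each of hub, speaker, lamp below 0.004 m and distance of each of hub, speaker, lamp from where it was at the start of the episode below 0.025 m and linear speed of each of hub, speaker, lamp below 0.02 m/s); the robot touches nothing.
It fails at once if a key is pressed before its turn (order: bar, round, square) ((value of joint speaker_key above 0.003 m and value of joint hub_key below 0.0045 m) or (value of joint lamp_key above 0.003 m and value of joint speaker_key below 0.0045 m)).
It fails at once if a device is lifted, tipped or shoved aside (8 mm up, 0.15 rad, 25 mm) (height (world z) of any of hub, speaker, lamp above 0.008 m or angle between any of hub, speaker, lamp's own z axis and vertical above 0.15 rad or distance of any of hub, speaker, lamp from where it was at the start of the episode above 0.025 m).
It fails at once if a device is pressed hard (more than 25 N) (contact force between any of the fingers, the arm and hub above 25 N or contact force between any of the fingers, the arm and speaker above 25 N or contact force between any of the fingers, the arm and lamp above 25 N).
It fails at once if a bystander is moved by more than 15 mm (distance of any of phone, eraser, earbud_case, power_bank, usb_stick from where it was at the start of the episode above 0.015 m).
It also fails if it takes over 46 s, if anything falls off the work surface, if the arm or the gripper's body presses on something with over 40 N, if the wrist force passes 120 N, or if a joint passes its speed limit or range.

ROBOT

A 6-joint arm with a two-finger parallel gripper is mounted at the origin on a cart in front of the work surface, level with it; the furniture and walls round the work are solid. World frame = base frame: x ahead of the robot, y to its left, z up, the work surface at z = 0. Lengths are in m, angles in degrees, forces in N, time in s.
With the tool pointing down it reaches from about 0.4 to 0.825 m from the base axis. Payload 7 kg.
Tool frame: the origin (TCP) lies midway between the tips of the shut fingers; the grasp point (between the pads) lies r.grasp_offset behind it (r.grasp_offset is the distance from the TCP to the grasp point, in m); z points along the fingers, y is the direction in which the jaws open and shut (so a half turn about z gives the same grasp; the last joint's range is limited). The gripper opens to 88 mm and grips with 3 to 60 N. Pads are 19 mm wide; open, the fingers measure 130 mm over their backs; the gripper's body (78 mm by 193 mm) begins 47 mm behind the grasp point.
Start: joints at [16.507, 20.546, 0.682, 0, -70.136, -16.507], TCP at [0.675, -0, 0.227] pointing down, gripper open.
Joint ranges: [-176.03, 176.03], [-82.01, 121.73], [-58.28, 71.71], [-173.87, 95.51], [-174.79, -0.11], [-173.66, 173.66]. Speed limits (degrees/s): [136.94, 136.94, 172.46, 180, 180, 180].

INTERFACE

Orientations are given as [roll, pitch, yaw] about the fixed x, y, z axes, in that order (R = Rz(yaw) Ry(pitch) Rx(roll)).
In Python, from plant import status, imaging, r gives the robot as it stands.
- The arm moves only by the tool apply_moves, never from a script. Its argument "moves" is a list of rows, each a list of 6 numbers: the shift along the tool's x, y, z in units of 200 mm (1.0 is 200 mm), then the turn, a rotation vector about the tool's x, y, z in units of 90 degrees (1.0 is 90 degrees). In form: [[tx, ty, tz, rx, ry, rz], ...]. A call has 1 to 12 rows; each row is the pose to reach, as a shift and turn from the pose measured when the call began, along the tool's axes at that moment; what a row does not reach only later rows make up. A row lasts 1/8 s, in which the tool goes at most 62.5 mm and 10.7 degrees, less where a joint would pass 70% of its speed; a pose out of reach is approached as far as the arm can. A call with a number of a shift or a turn outside -1 to 1 is refused whole. A call with a gripper value outside its range is refused whole. "hand" is the closure, from -1 (fully open) to 1 (shut), set as the call begins (left out, the last holds). The fingers move at their own pace and stop on an object; "grip_force" is the grip in N (left out, the last holds). Time passes only in rows, so rows that repeat a pose let the fingers close. It gives the time, the measured TCP pose, the force and the opening at its end, in the units of the state.
- status.get_state(): the state, without advancing time (a new reading comes with each control period).
- imaging.capture(name): name is "scene" or "side" or "wrist"; returns (picture, depth): 480x640x3 uint8, blue, green, red; 480x640 float32, m along the optical axis (not along the pixel's ray), 0 where there is no reading.
- imaging.camera_info(name): a dict with "fx", "fy", "cx", "cy" (pixels), "T" (4x4, takes a point from camera to world coordinates). Camera axes: x right, y up, looking along -z (the intrinsics and any distortion apply to the point x, -y, -z); pixel columns grow to the right and rows downward; lengths in m; the calibration is good to about 2 mm. The wrist camera is an equidistant fisheye: a pixel r from the principal point sees the ray r / f radians off the axis. A picture is of the moment at which its call begins: read the wrist's pose just before it. camera_info takes no time and is no camera call; for the wrist camera it gives the pose at the moment of the call.
- r.close_job(): hands the job in, once; it reports no verdict.
The state is a dict: "time_s": time; "joints": joint angles; "qd": joint speeds; "joint_torque": joint torques, N m; "tcp_pos": TCP position; "eef_rot": TCP orientation; "contact_force": force on the tool from outside, world axes, zero at the start; "moment": the same for the moment, N m; "gripper_width": finger opening in m.
Only numpy, scipy, OpenCV 4.12 (cv2) and the standard library are available. Lean on these libraries where they do the work, as an engineer would, in place of code of your own. Each camera call takes 0.05 s, during which the arm holds its last target.

## Working session

There is one attempt and no reset: what is moved stays moved. The work goes in short steps, Python scripts to look and compute and a tool call to move; the robot and the scene stay as the last step left them, time stands still between calls to the robot, and variables do not carry over. Pictures are saved under pics/ and viewed, and the job is handed in when it is done.

Besides the shell and the picture viewer there is one more tool, called after "Request:" as name(argument=value, ...), one argument or row to a line, values as JSON. apply_moves: Moves the arm, as the interface text tells. Its arguments: {"type":"object","properties":{"moves":{"type":"array","items":{"type":"array","items":{"type":"number"}}},"hand":{"type":"number"},"grip_force":{"type":"number"}},"required":["moves"]}

```bash
mkdir -p pics; python3 - <<'E'
from plant import status, imaging, r
import cv2,numpy as np
for n in("scene","side"):
    i=imaging.camera_info(n);p,d=imaging.capture(n)
    cv2.imwrite(f"pics/{n}0.png",p);np.savez(f"{n}0.npz",p=p,d=d,**i);print(n,i)
s=status.get_state();print(s, r.grasp_offset)
E
```

```text
scene {'fx': 561.7984349083943, 'fy': 561.7984349083943, 'cx': 317.2154476738203, 'cy': 230.96495155880476, 'T': array([[ 0.5872908 ,  0.39069015, -0.70883758, -0.0501423 ],
       [-0.80910652,  0.30599187, -0.50171269, -0.49681276],
       [ 0.02088433,  0.86817636,  0.49581616,  0.48114396],
       [ 0.        ,  0.        ,  0.        ,  1.        ]])}
side {'fx': 487.32425683266575, 'fy': 487.32425683266575, 'cx': 319.5495698414571, 'cy': 233.9234755693367, 'T': array([[-9.18057011e-01,  1.96141169e-01, -3.44528616e-01,
         2.26382546e-01],
       [-3.96448388e-01, -4.54259496e-01,  7.97795078e-01,
         6.18695649e-01],
       [-2.49361576e-05,  8.69009179e-01,  4.94795965e-01,
         4.87691385e-01],
       [ 0.00000000e+00,  0.00000000e+00,  0.00000000e+00,
         1.00000000e+00]])}
{'time_s': 0.1, 'joints': array([ 1.65063013e+01,  2.05875470e+01,  6.40591060e-01, -1.78100603e-02,
       -7.01367593e+01, -1.65074756e+01]), 'qd': array([-0.05973977, -0.05756566,  0.22508407,  0.03566517, -0.0196468 ,
       -0.07417704]), 'joint_torque': array([-1.42273191e-03, -5.84165347e+01,  2.93752134e+01,  7.01551259e+00,
        1.01412315e-02, -6.66964229e-05]), 'tcp_pos': array([ 6.74569922e-01, -3.14246092e-05,  2.25725628e-01]), 'eef_rot': array([ 1.79914977e+02, -7.73557712e-03, -9.00072322e+01]), 'contact_force': array([-0.7201819 , -0.45547317, -0.51547992]), 'moment': array([-0.07442866,  0.02222023, -0.02420501]), 'gripper_width': 0.08770830625653608} 0.0188
```

View pics/scene0.png

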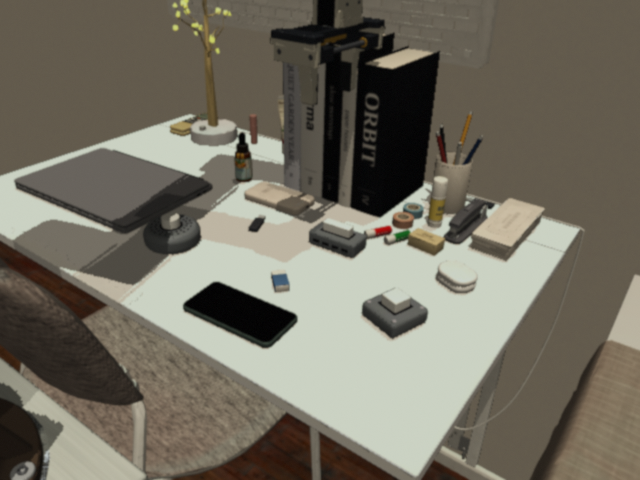

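View pics/side0.png

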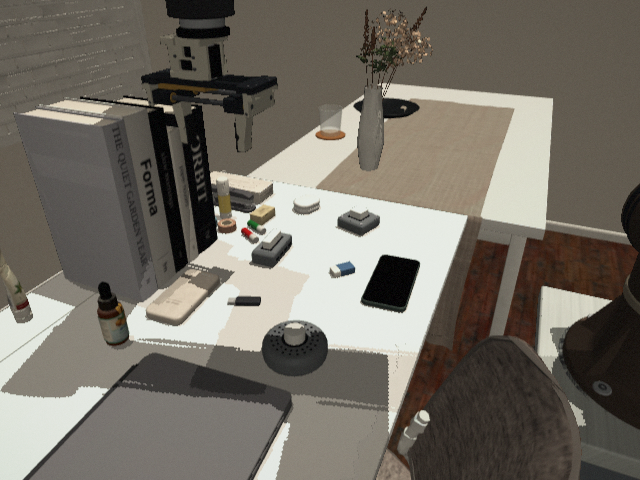

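The scene view shows the hub's key at about (337,228), the speaker's at (171,217) and the lamp's at (397,298). In the side view they are at (272,240), (295,332) and (359,213). Next I'll measure the keys, plus the heights of the books and laptop for clearance.

```bash
cat > h.py <<'E'
import numpy as np,cv2
def load(n,k=0):
    z=np.load(f"{n}{k}.npz");return {a:z[a] for a in z}
def ray(c,u,v):
    u=np.asarray(u,float);v=np.asarray(v,float)
    d=np.stack([(u-c['cx'])/c['fx'],-(v-c['cy'])/c['fy'],-np.ones_like(u)],-1)
    return d@c['T'][:3,:3].T
def plane(c,u,v,z):
    d=ray(c,u,v);o=c['T'][:3,3];return o+d*((z-o[2])/d[...,2])[...,None]
def cloud(c):
    v,u=np.mgrid[:480,:640];d=ray(c,u,v);return c['T'][:3,3]+d*c['d'][...,None]
E
python3 - <<'E'
from h import *
K={'hub':(.042,(337,228),(272,240)),'speaker':(.046,(171,217),(295,332)),'lamp':(.040,(397,298),(359,213))}
for j,n in enumerate(("scene","side")):
    c=load(n);P=cloud(c)
    tiles=[]
    for k,(h,*uv) in K.items():
        u0,v0=uv[j]
        Pk=P[v0-40:v0+40,u0-40:u0+40];
        m=(abs(Pk[...,2]-h)<.006)
        g=c['p'][v0-40:v0+40,u0-40:u0+40].min(-1)
        m&=(g>95)
        nn,l,st,ce=cv2.connectedComponentsWithStats(m.astype(np.uint8))
        b=1+np.argmax(st[1:,4]);mm=l==b
        vv,uu=np.nonzero(mm);pp=plane(c,uu+u0-40,vv+v0-40,h)
        rc=cv2.minAreaRect((pp[:,:2]*1000).astype(np.float32))
        print(n,k,st[b,4],'medz',np.median(Pk[mm][:,2]).round(4),'cent',pp.mean(0).round(4),'rect',np.round(rc[0],1),np.round(rc[1],1),round(rc[2],1))
        t=c['p'][v0-40:v0+40,u0-40:u0+40].copy();t2=t.copy();t2[mm]=(0,0,255)
        tiles.append(np.vstack([cv2.resize(x,(260,260),interpolation=0) for x in(t,t2)]))
    cv2.imwrite(f"pics/k_{n}.png",np.hstack(tiles))
    # height map
    pts=P.reshape(-1,3)[(c['d']>0).ravel()]
    pts=pts[(pts[:,0]>.2)&(pts[:,0]<1.2)&(abs(pts[:,1])<.6)&(pts[:,2]>-.01)&(pts[:,2]<.5)]
    H=np.zeros((600,600),np.float32)
    np.maximum.at(H,(((1.2-pts[:,0])*600).astype(int).clip(0,599),((.5-pts[:,1])*600).astype(int).clip(0,599)),pts[:,2])
    np.save(f"H{n}.npy",H)
    cv2.imwrite(f"pics/H_{n}.png",cv2.applyColorMap((H/.25*255).clip(0,255).astype(np.uint8),cv2.COLORMAP_JET))
E
```

```text
scene hub 232 medz 0.0416 cent [ 0.6148 -0.0671  0.042 ] rect [614.3 -67. ] [25.1 54.1] 3.4
scene speaker 77 medz 0.0459 cent [0.4631 0.1504 0.046 ] rect [463.3 150.6] [33.8 14.1] 48.1
scene lamp 334 medz 0.0398 cent [ 0.5041 -0.2353  0.04  ] rect [ 504.3 -235.4] [33.2 31.1] 69.7
side hub 152 medz 0.0409 cent [ 0.6152 -0.0577  0.042 ] rect [614.5 -58.3] [18.9 57.1] 1.4
side speaker 91 medz 0.0454 cent [0.4651 0.1542 0.046 ] rect [464.9 153.2] [26.2 12.6] 23.4
side lamp 119 medz 0.0392 cent [ 0.5049 -0.2267  0.04  ] rect [ 504.5 -226.7] [35.1 32.9] 73.3
```

View pics/k_scene.png

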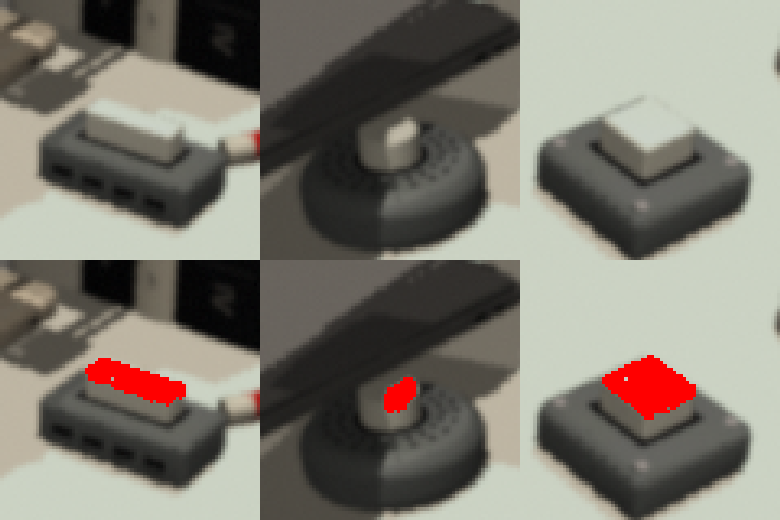

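View pics/k_side.png

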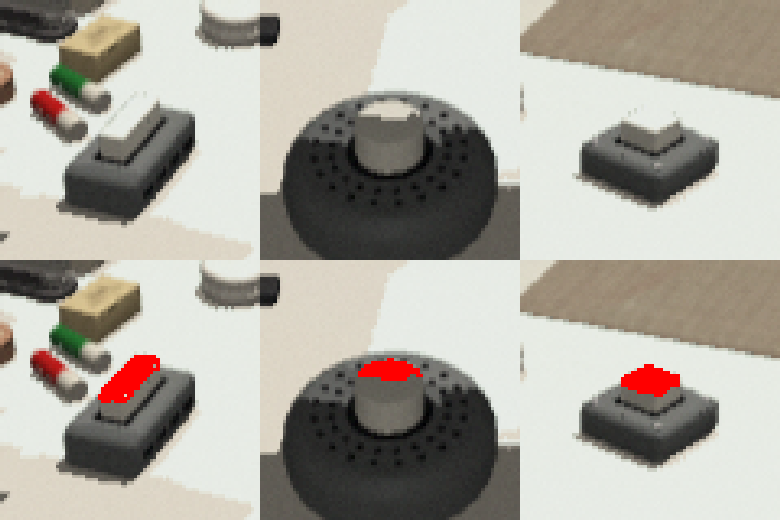

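View pics/H_scene.png

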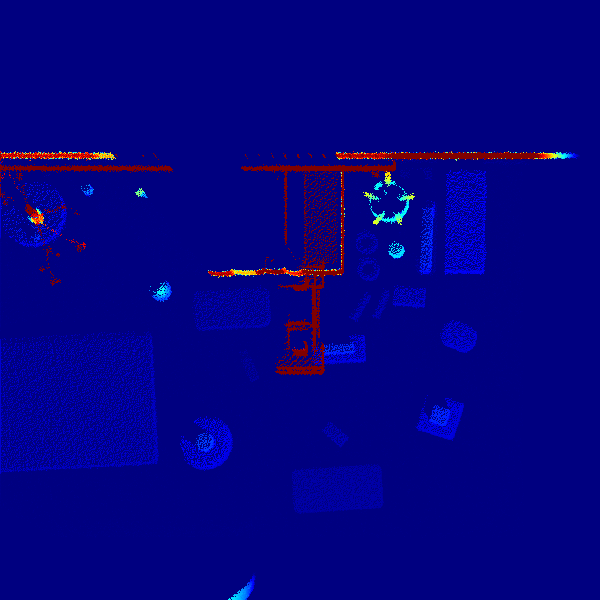

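View pics/H_side.png

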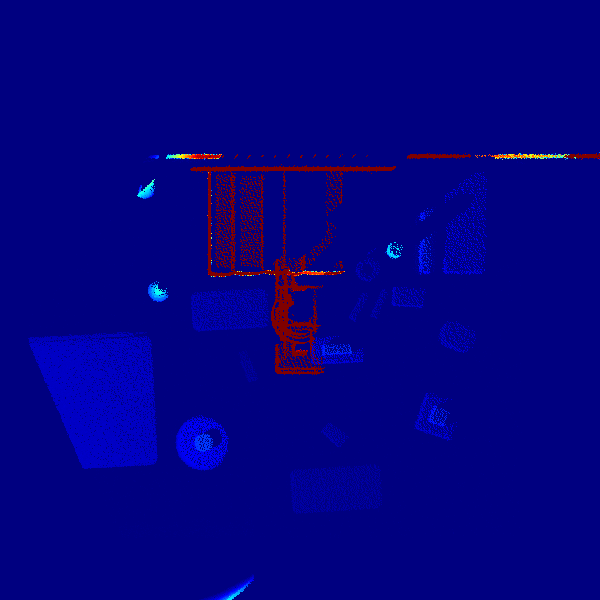

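The two views give key centres that differ by up to 9 mm in y. The colour masks pick up side faces or are clipped by overexposure and shadow. I'll cross-check with housing outlines and depth-only points, and check the height of the books.

```bash
python3 - <<'E'
from h import *
A={'hub':(.042,(.6145,-.0625),.026),'speaker':(.046,(.464,.152),.030),'lamp':(.040,(.5045,-.231),.024)}
for n in("scene","side"):
    c=load(n);P=cloud(c).reshape(-1,3);P=P[(c['d']>0).ravel()]
    for k,(h,xy,hh) in A.items():
        q=P[np.hypot(*(P[:,:2]-xy).T)<.07]
        t=q[(abs(q[:,2]-h)<.0035)]
        b=q[(abs(q[:,2]-hh)<.003)]
        for nm,s in(('key',t),('top',b),('all',q[q[:,2]>.008])):
            rc=cv2.minAreaRect((s[:,:2]*1000).astype(np.float32))
            lo=np.percentile(s[:,:2],1,axis=0);hi=np.percentile(s[:,:2],99,axis=0)
            print(n,k,nm,len(s),'rect',np.round(rc[0],1),np.round(rc[1],1),round(rc[2],1),'mid',((lo+hi)/2).round(4),'ext',(hi-lo).round(3),'medz',np.median(s[:,2]).round(4))
    b=P[(P[:,0]>.7)&(P[:,0]<.95)&(P[:,1]>-.2)&(P[:,1]<.2)&(P[:,2]>.05)]
    b=b[(b[:,0]>.74)|(b[:,2]<.2)]
    print('books x min',np.percentile(b[:,0],1),'y',np.percentile(b[:,1],[1,99]),'z',np.percentile(b[:,2],[50,90,95,99]), 'desk z',np.median(P[(P[:,0]>.4)&(P[:,0]<.7)&(abs(P[:,1])<.3)&(abs(P[:,2])<.006)][:,2]))
E
```

```text
scene hub key 195 rect [618.  -64.4] [18.9 51.1] 2.8 mid [ 0.6183 -0.0643] ext [0.018 0.049] medz 0.0418
scene hub top 524 rect [617.1 -65.1] [44.5 87.9] 5.5 mid [ 0.6175 -0.0649] ext [0.045 0.085] medz 0.0262
scene hub all 3931 rect [630.3 -47.9] [ 98.1 119.1] 15.2 mid [ 0.625  -0.0513] ext [0.095 0.113] medz 0.282
scene speaker key 159 rect [463.6 159.2] [29.4 28.3] 67.2 mid [0.463  0.1586] ext [0.028 0.028] medz 0.0461
scene speaker top 826 rect [460.1 155.4] [80.1 83. ] 47.6 mid [0.4616 0.1573] ext [0.079 0.078] medz 0.0303
scene speaker all 1757 rect [459.6 154.9] [81.7 91.4] 47.6 mid [0.4593 0.154 ] ext [0.081 0.08 ] medz 0.0295
scene lamp key 297 rect [ 506.7 -233.1] [29.  30.3] 73.6 mid [ 0.5065 -0.2332] ext [0.031 0.031] medz 0.0399
scene lamp top 909 rect [ 507.2 -233.4] [64.6 64.9] 71.8 mid [ 0.5021 -0.2339] ext [0.063 0.071] medz 0.0238
scene lamp all 1940 rect [ 505.9 -234.1] [66.6 66.8] 71.5 mid [ 0.4995 -0.2345] ext [0.062 0.074] medz 0.0237
books x min 0.7420149593718838 y [-0.19660839  0.14162917] z [0.19477424 0.31903177 0.33476353 0.35139561] desk z 0.0001573010305
[... 407 characters left out ...]
.028 0.029] medz 0.0452
side speaker top 1556 rect [462.2 161.2] [82.8 82.8] 57.1 mid [0.4617 0.1616] ext [0.078 0.077] medz 0.0295
side speaker all 2851 rect [460.9 163.5] [88.3 87.9] 61.2 mid [0.4594 0.1647] ext [0.084 0.081] medz 0.0291
side lamp key 100 rect [ 506.3 -231.1] [29.8 28.5] 71.6 mid [ 0.5063 -0.2317] ext [0.031 0.03 ] medz 0.0395
side lamp top 300 rect [ 507.  -231.6] [68.  64.5] 72.3 mid [ 0.506  -0.2256] ext [0.071 0.059] medz 0.0235
side lamp all 727 rect [ 506.3 -231.3] [68.3 66.5] 71.2 mid [ 0.5055 -0.2229] ext [0.075 0.059] medz 0.0232
books x min 0.7413497816238175 y [-0.18141541  0.18949216] z [0.24869714 0.38375083 0.40631932 0.42529902] desk z -0.0006039658902823597
```

The depth-based sizes match the spec: hub key 16–19 × 50 mm, disc 28–31 mm, square about 29 mm. The heights are right and the two views agree to 3 mm.

| Key | Centre (x, y) in m |
|---|---|
| Hub | (0.618, −0.063) |
| Speaker | (0.4628, 0.1595) |
| Lamp | (0.5065, −0.232) |

The tool's x axis is world −y, its y axis is world −x and its z axis points down. At the hub the gripper body reaches x = 0.715, and the books start at 0.742. I'll shut the fingers and go above the hub.

Request:
apply_moves(
  moves=[
    [0.1,0.14,0,0,0,0],
    [0.2,0.285,0,0,0,0],
    [0.315,0.285,0,0,0,0],
    [0.315,0.285,0.15,0,0,0],
    [0.315,0.285,0.35,0,0,0],
    [0.315,0.285,0.55,0,0,0],
    [0.315,0.285,0.7,0,0,0],
    [0.315,0.285,0.7,0,0,0],
    [0.315,0.285,0.7,0,0,0],
    [0.315,0.285,0.7,0,0,0],
  ],
  hand=1,
  grip_force=10,
)

```text
time_s: 1.35
tcp_pos: [0.6184, -0.0629, 0.0875]
eef_rot: [-179.9, 0.0, -90.0]
contact_force: [0.8, -0.2, 0.1]
gripper_width: 0.0008
```

```bash
python3 - <<'E'
from plant import status, imaging, r
import cv2,numpy as np
o=[]
for n in("scene","side"):
    p,d=imaging.capture(n);i=imaging.camera_info(n);np.savez(f"{n}1.npz",p=p,d=d,**i)
    u,v=(337,215) if n=="scene" else (272,230)
    o.append(cv2.resize(p[v-60:v+60,u-60:u+60],(400,400)))
cv2.imwrite("pics/hub1.png",np.hstack(o));print(status.get_state())
E
```

```text
{'time_s': 1.45, 'joints': array([ 1.21667116e+01,  2.23646655e+01, -1.63467906e+01, -3.56846272e-03,
       -5.12483912e+01, -1.21654992e+01]), 'qd': array([-0.0360704 ,  0.24148647, -0.31324102, -0.05574121,  0.11005932,
        0.03113774]), 'joint_torque': array([ 6.00740255e-03, -5.54803491e+01,  2.43656123e+01,  5.81670105e+00,
        1.28919224e-02,  1.72966766e-04]), 'tcp_pos': array([ 0.61806236, -0.06293434,  0.08716311]), 'eef_rot': array([-1.79961336e+02,  1.11835656e-02, -9.00010165e+01]), 'contact_force': array([-0.33788716, -0.30987772, -0.21009149]), 'moment': array([0.03168269, 0.036112  , 0.00881758]), 'gripper_width': 0.0005120241704132755}
```

View pics/hub1.png

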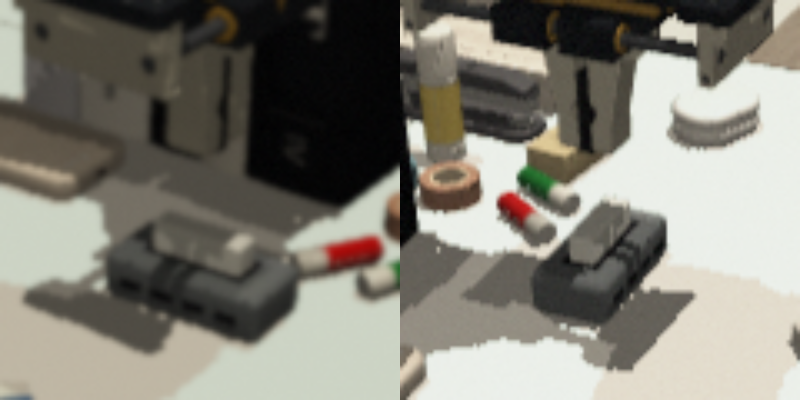

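The shut fingers hang directly over the bar key with nothing in the way. I'll press slowly.

Request:
apply_moves(
  moves=[
    [0,0,0.1,0,0,0],
    [0,0,0.19,0,0,0],
    [0,0,0.215,0,0,0],
    [0,0,0.23,0,0,0],
    [0,0,0.245,0,0,0],
    [0,0,0.26,0,0,0],
    [0,0,0.272,0,0,0],
    [0,0,0.272,0,0,0],
    [0,0,0.272,0,0,0],
  ],
)

```text
time_s: 2.58
tcp_pos: [0.6181, -0.063, 0.033]
eef_rot: [-180.0, 0.0, -90.0]
contact_force: [-2.8, 0.2, 4.7]
gripper_width: 0.0001
```

4.7 N at 9 mm of descent matches a key on its stop (about 4.5 N expected). I'll lift, move partway to the speaker and look.

Request:
apply_moves(
  moves=[
    [0,0,-0.03,0,0,0],
    [0,0,-0.15,0,0,0],
    [0,0,-0.4,0,0,0],
    [-0.2,0.1,-0.45,0,0,0],
    [-0.45,0.2,-0.45,0,0,0],
    [-0.7,0.3,-0.45,0,0,0],
    [-0.8,0.5,-0.45,0,0,0],
    [-0.8,0.5,-0.45,0,0,0],
    [-0.8,0.5,-0.45,0,0,0],
  ],
)

```text
time_s: 3.7
tcp_pos: [0.5187, 0.0976, 0.1236]
eef_rot: [-179.9, 0.1, -89.9]
contact_force: [-0.3, 0.5, 0.0]
gripper_width: 0.0003
```

```bash
cat > chk.py <<'E'
import sys
from h import *
from plant import status, imaging
k=sys.argv[1]
A={'hub':(.042,(.618,-.063),.026),'speaker':(.046,(.4628,.1595),.030),'lamp':(.040,(.5065,-.232),.024)}
UV={'hub':((337,228),(272,240)),'speaker':((171,217),(295,332)),'lamp':((397,298),(359,213))}
o=[]
for j,n in enumerate(("scene","side")):
    i=imaging.camera_info(n);p,d=imaging.capture(n);c=dict(p=p,d=d,**i)
    u,v=UV[k][j];o.append(cv2.resize(p[v-60:v+60,u-60:u+60],(400,400)))
    P=cloud(c).reshape(-1,3);P=P[(d>0).ravel()]
    for k2,(h,xy,hh) in A.items():
        q=P[np.hypot(*(P[:,:2]-xy).T)<.07];t=P[np.hypot(*(P[:,:2]-xy).T)<.012]
        t=t[(t[:,2]>hh+.006)&(t[:,2]<.055)];b=q[abs(q[:,2]-hh)<.003]
        kk=q[(q[:,2]>hh+.0065)&(q[:,2]<.05)]
        if len(t)<10 or len(b)<10: print(n,k2,'hidden');continue
        rc=cv2.minAreaRect((b[:,:2]*1000).astype(np.float32))
        print(n,k2,'key z 75pct',np.percentile(t[:,2],75).round(4),'up',h,'housing z',np.median(b[:,2]).round(4),'rect',np.round(rc[0],1),np.round(rc[1],1))
cv2.imwrite(f"pics/{sys.argv[2]}.png",np.hstack(o))
s=status.get_state();print(s['time_s'],s['tcp_pos'],s['eef_rot'],s['contact_force'],s['gripper_width'])
E
python3 chk.py hub hub2
```

```text
scene hub key z 75pct 0.037 up 0.042 housing z 0.0263 rect [617.9 -64.3] [46.6 87.2]
scene speaker key z 75pct 0.0468 up 0.046 housing z 0.0302 rect [462.2 156.5] [79.9 83.7]
scene lamp key z 75pct 0.0404 up 0.04 housing z 0.0239 rect [ 506.7 -233.5] [66.  65.1]
side hub hidden
side speaker key z 75pct 0.046 up 0.046 housing z 0.0294 rect [462.1 161.4] [82.5 82.9]
side lamp key z 75pct 0.0403 up 0.04 housing z 0.0236 rect [ 505.9 -232.6] [66.2 65.6]
3.8 [0.51890408 0.09689483 0.12316088] [-1.79916233e+02  2.65403003e-02 -9.00324307e+01] [-0.77764     0.25098195 -0.24228054] 0.0002692157080281373
```

View pics/hub2.png

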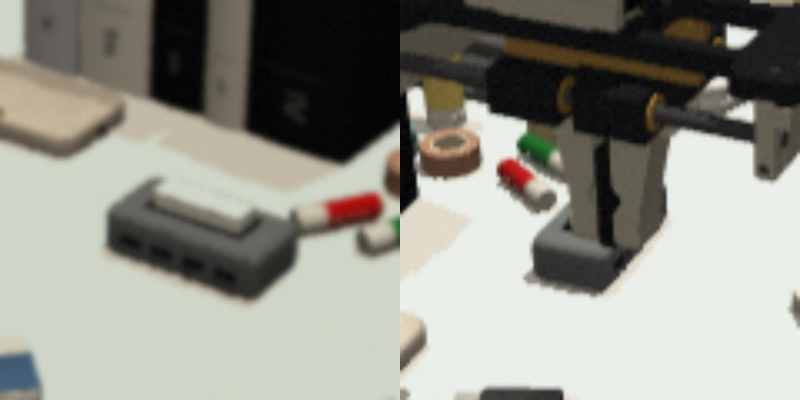

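The hub key is visibly lower and reads about 36–37 mm, against 42 mm when up. The hub hasn't moved. Next I'll go above the speaker key and recheck.

Request:
apply_moves(
  moves=[
    [-0.15,0.14,0,0,0,0],
    [-0.313,0.28,0.05,0,0,0],
    [-0.313,0.28,0.15,0,0,0],
    [-0.313,0.28,0.165,0,0,0],
    [-0.313,0.28,0.165,0,0,0],
    [-0.313,0.28,0.165,0,0,0],
  ],
)

```text
time_s: 4.55
tcp_pos: [0.4637, 0.1593, 0.0906]
eef_rot: [-179.9, 0.0, -90.1]
contact_force: [-0.4, -0.2, -0.2]
gripper_width: 0.0006
```

```bash
python3 chk.py speaker sp1
```

```text
scene hub key z 75pct 0.0366 up 0.042 housing z 0.0261 rect [618.  -64.1] [45.8 87.5]
scene speaker key z 75pct 0.0468 up 0.046 housing z 0.0302 rect [460.7 156.1] [80.4 85. ]
scene lamp key z 75pct 0.0407 up 0.04 housing z 0.0239 rect [ 507.1 -233.9] [64.6 66. ]
side hub hidden
side speaker key z 75pct 0.046 up 0.046 housing z 0.0294 rect [461.6 161.2] [83.  81.5]
side lamp key z 75pct 0.0405 up 0.04 housing z 0.0236 rect [ 506.6 -231.3] [66.  64.6]
4.65 [0.46352956 0.15939423 0.09058918] [-1.79876425e+02  5.62732390e-02 -9.00796732e+01] [ 0.52512987 -0.11212289  0.27250304] 0.0008359087212140439
```

View pics/sp1.png

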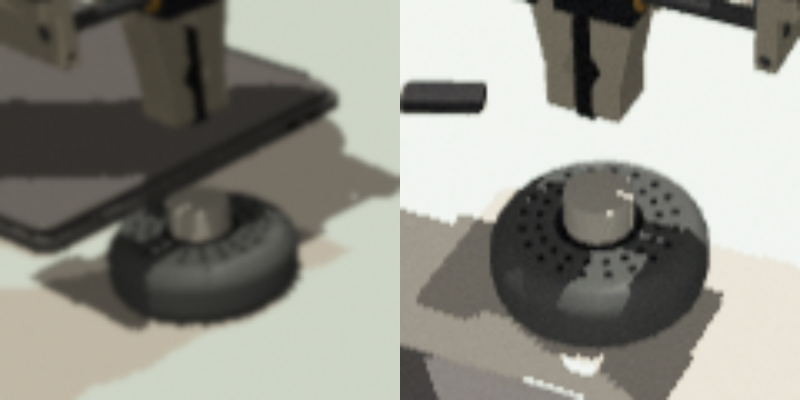

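The hub key reads 36.6 mm, minus roughly 0.6 mm of bias, so it is down. The fingers are centred over the disc, so I'll press it.

Request:
apply_moves(
  moves=[
    [0,0,0.1,0,0,0],
    [0,0,0.19,0,0,0],
    [0,0,0.215,0,0,0],
    [0,0,0.23,0,0,0],
    [0,0,0.245,0,0,0],
    [0,0,0.26,0,0,0],
    [0,0,0.27,0,0,0],
    [0,0,0.27,0,0,0],
    [0,0,0.27,0,0,0],
  ],
)

```text
time_s: 5.78
tcp_pos: [0.4637, 0.1594, 0.0368]
eef_rot: [-179.9, 0.1, -90.1]
contact_force: [-0.7, -2.3, 4.9]
gripper_width: 0.0006
```

4.9 N at 9.2 mm, again on the stop. I'll lift and head for the lamp.

Request:
apply_moves(
  moves=[
    [0,0,-0.03,0,0,0],
    [0,0,-0.15,0,0,0],
    [0,0,-0.4,0,0,0],
    [0.2,0,-0.45,0,0,0],
    [0.45,0,-0.45,0,0,0],
    [0.7,-0.1,-0.45,0,0,0],
    [0.9,-0.1,-0.45,0,0,0],
    [1.0,-0.1,-0.45,0,0,0],
    [1.0,-0.1,-0.45,0,0,0],
  ],
)

```text
time_s: 6.9
tcp_pos: [0.4833, -0.0416, 0.1269]
eef_rot: [-179.8, 0.1, -90.2]
contact_force: [-0.5, 0.9, -0.3]
gripper_width: 0.0001
```

```bash
python3 chk.py speaker sp2
```

```text
scene hub key z 75pct 0.0368 up 0.042 housing z 0.0263 rect [618.4 -64.7] [47.  88.8]
scene speaker key z 75pct 0.0408 up 0.046 housing z 0.0303 rect [462.9 158.2] [82.7 82.3]
scene lamp key z 75pct 0.0405 up 0.04 housing z 0.0239 rect [ 507.2 -233.5] [65.3 66.2]
side hub key z 75pct 0.036 up 0.042 housing z 0.0255 rect [617.6 -62.5] [44.7 88.4]
side speaker key z 75pct 0.0398 up 0.046 housing z 0.0294 rect [462.  160.8] [82.8 81.7]
side lamp key z 75pct 0.0403 up 0.04 housing z 0.0236 rect [ 506.9 -230.8] [65.1 65.4]
7.0 [ 0.48351472 -0.0404562   0.12691976] [-1.79830103e+02  7.30212152e-02 -9.01058075e+01] [-0.67215793  0.7142901   0.36908188] 0.0004596854016211831
```

View pics/sp2.png

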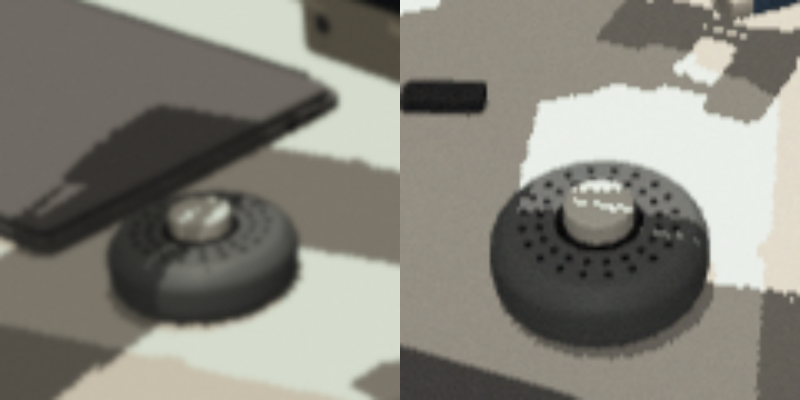

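Both keys now read 6 mm lower in both views and the devices haven't moved. Next is the lamp.

Request:
apply_moves(
  moves=[
    [0.25,-0.05,0,0,0,0],
    [0.5,-0.115,0,0,0,0],
    [0.75,-0.115,0,0,0,0],
    [0.957,-0.115,0.05,0,0,0],
    [0.957,-0.115,0.15,0,0,0],
    [0.957,-0.115,0.21,0,0,0],
    [0.957,-0.115,0.21,0,0,0],
    [0.957,-0.115,0.21,0,0,0],
  ],
)

```text
time_s: 8.0
tcp_pos: [0.507, -0.2312, 0.0854]
eef_rot: [-179.8, 0.1, -90.0]
contact_force: [0.6, 0.2, 0.4]
gripper_width: 0.0005
```

```bash
python3 chk.py lamp la1
```

```text
scene hub key z 75pct 0.0372 up 0.042 housing z 0.0261 rect [601.3 -56. ] [90.6 38.4]
scene speaker key z 75pct 0.0409 up 0.046 housing z 0.0303 rect [462.5 158.6] [83.6 83. ]
scene lamp key z 75pct 0.0405 up 0.04 housing z 0.0238 rect [ 506.5 -233.1] [65.6 65.8]
side hub key z 75pct 0.0357 up 0.042 housing z 0.0254 rect [617.7 -62.4] [45.5 88.4]
side speaker key z 75pct 0.0401 up 0.046 housing z 0.0295 rect [462.4 161. ] [82.7 83. ]
side lamp key z 75pct 0.0403 up 0.04 housing z 0.0236 rect [ 506.3 -230.9] [68.2 65.2]
8.1 [ 0.50703196 -0.2313351   0.085561  ] [-1.79749366e+02  6.08236617e-02 -9.00396143e+01] [ 0.09242845  0.09999989 -0.76379801] 0.00018546758993688188
```

View pics/la1.png

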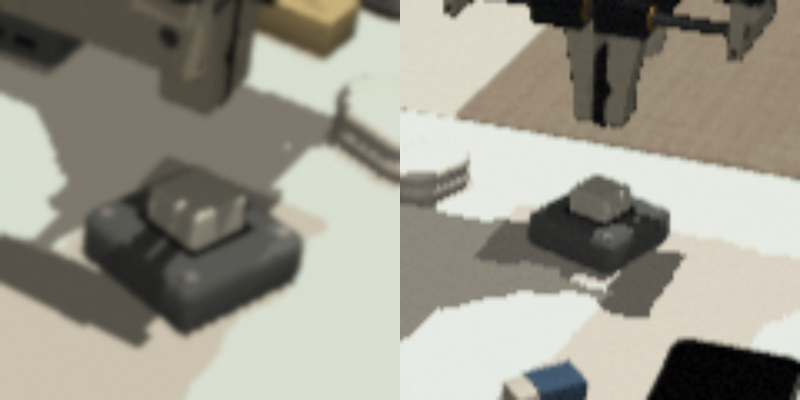

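The fingers are centred over the square key. (The odd hub outline in the scene view comes from the gripper partly hiding the hub.) Target z is 0.0305, so the descent is 55 mm.

Request:
apply_moves(
  moves=[
    [0,0,0.1,0,0,0],
    [0,0,0.19,0,0,0],
    [0,0,0.22,0,0,0],
    [0,0,0.235,0,0,0],
    [0,0,0.25,0,0,0],
    [0,0,0.265,0,0,0],
    [0,0,0.275,0,0,0],
    [0,0,0.275,0,0,0],
    [0,0,0.275,0,0,0],
  ],
)

```text
time_s: 9.22
tcp_pos: [0.5074, -0.2313, 0.0309]
eef_rot: [-179.7, 0.1, -90.0]
contact_force: [-1.7, 1.8, 5.5]
gripper_width: 0.0007
```

Request:
apply_moves(
  moves=[
    [0,0,-0.03,0,0,0],
    [0,0,-0.15,0,0,0],
    [0,0,-0.4,0,0,0],
    [0,0,-0.6,0,0,0],
    [-0.2,0,-0.75,0,0,0],
    [-0.4,0.0,-0.75,0,0,0],
    [-0.6,0.0,-0.75,0,0,0],
    [-0.6,0,-0.75,0,0,0],
    [-0.6,0,-0.75,0,0,0],
  ],
)

```text
time_s: 10.35
tcp_pos: [0.5069, -0.1115, 0.1813]
eef_rot: [-179.7, 0.1, -90.0]
contact_force: [-0.2, 0.1, 0.3]
gripper_width: 0.0003
```

```bash
python3 chk.py lamp la2; python3 - <<'E'
from plant import imaging
import cv2,numpy as np
a=[imaging.capture(n)[0] for n in("scene","side")]
cv2.imwrite("pics/end.png",np.hstack([cv2.resize(x,(400,300)) for x in a]))
E
```

```text
scene hub key z 75pct 0.0365 up 0.042 housing z 0.0262 rect [616.6 -64.3] [47.  88.5]
scene speaker key z 75pct 0.0409 up 0.046 housing z 0.0304 rect [462.2 157.1] [81.4 83.1]
scene lamp key z 75pct 0.0346 up 0.04 housing z 0.0239 rect [ 506.7 -233.4] [65.4 66.9]
side hub key z 75pct 0.0359 up 0.042 housing z 0.0254 rect [617.5 -63.4] [45.3 88.6]
side speaker key z 75pct 0.0399 up 0.046 housing z 0.0295 rect [462.1 160.9] [83.9 82.3]
side lamp key z 75pct 0.0344 up 0.04 housing z 0.0236 rect [ 506.4 -231.5] [64.2 65.5]
10.45 [ 0.50684083 -0.1120775   0.18101727] [-1.79728139e+02  5.08482031e-02 -9.00741310e+01] [-0.19861336  0.07313479  0.00688668] 0.0006431025399309283
```

View pics/la2.png

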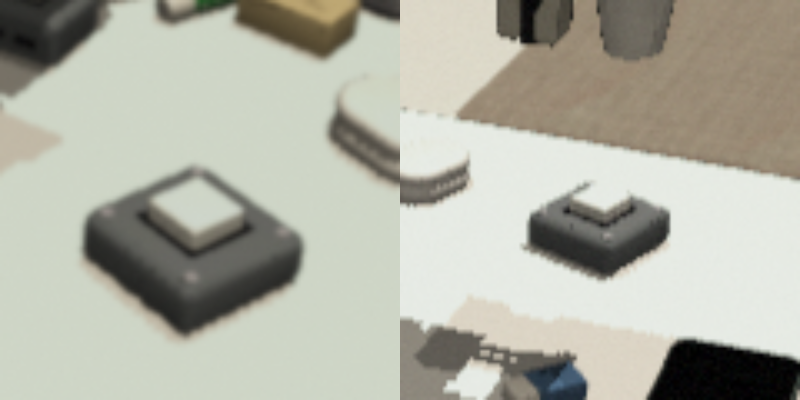

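View pics/end.png

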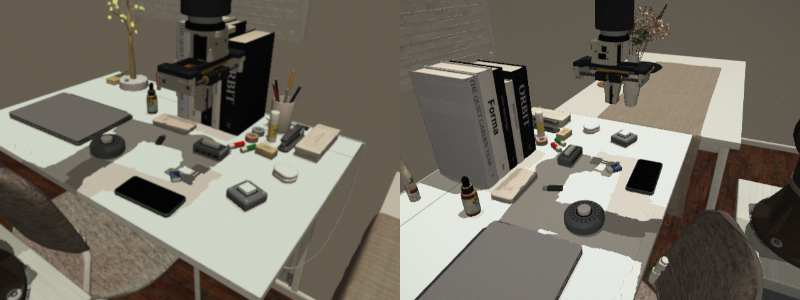

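All three keys are down, the devices and bystanders are where they started, and the arm is clear.

```bash
python3 -c "
from plant import r
print(r.close_job())"
```

```text
the job is handed in; nothing more can be done
None
```

I pressed the three keys with shut fingertips in the order bar, round, square, then handed the job in at about 10.6 s of the 46 s. The hand-in reports no verdict.

- **Presses:** each read 4.7–5.5 N at about 9 mm of fingertip descent, which fits a key on its stop.
- **Final check, keys:** both views showed every key top 5.4–6.1 mm lower than its up height, against the 4.5 mm needed.
- **Final check, surroundings:** the devices' outlines moved no more than the 1–2 mm measuring noise. The bystanders looked unmoved by eye; I did not measure them. The arm was clear, with the fingertips 0.18 m above the desk and about 0 N on the tool.
- **Disagreements:** my first colour-mask key centres differed by up to 9 mm between the two views, so I used the depth points instead, which agreed to 2–3 mm. One scene-view outline of the hub was wrong midway because the gripper partly hid it, and later readings were normal.

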